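# Let the paper winder back two teeth

## Task

The paper roll on the winder is wound too tight: let it back by two teeth. Lift the pawl out and swing it right over until it rests clear of the wheel, turn the crank backward by a little under a quarter turn, swing the pawl back down onto the wheel, then ease the crank on backward until the second tooth bears firmly on the pawl. Never force the wheel against the pawl; leave the pawl locked in that tooth, let go, and leave the things around the winder where they stand.

Things in the scene. Friction and masses are not known exactly. Their poses are not given: they have to be found in the camera images.
- stand: Plywood stand of the hand winder, 205 x 170 mm; origin on the table right below the toothed wheel's centre. +x runs level along the axle from the paper roll (60 mm across) through the wheel to the crank; +y level to the side of the pawl's post; z up. BACKWARD: the top of the wheel moves to +y, the way a seated pawl blocks. Forward, the pawl clicks over the teeth.
- axle (a point): Centre of the toothed steel wheel, on its level axle, 120 mm above the table; axes as the stand's. The wheel is 96 mm across, 12 mm thick, with 8 saw teeth 12 mm deep, one every 45 degrees.
- peg (a point): Centre of the crank's grip: a wooden peg 16 mm across, 52 mm long, parallel to the axle, spinning freely on its pin, 60 mm from the axle line, 50 mm to +x of the wheel's middle. At the start on the -y side above axle height; going backward it passes over the top and down on the +y side. Turning takes about 3 N there; the wheel stays where it is left. Its own axes spin: ignore them.
- pivot (a point): Point on the pawl's hinge line (parallel to the axle), level along the axle with the knob's middle: about 60 mm to +y of the axle line and 56 mm above it (the post stands up to 5 mm off along y). Axes as the stand's.
- knob (a point): Middle of the pawl's lifting knob: a steel bar 12 mm across, 55 mm long, parallel to the axle, on the paper roll's side of the wheel (28 mm to -x of the wheel's middle), 64 mm from the pivot. Pawl seated: 64 mm to -y of the pivot, 4 mm above it. The pawl (about 80 g) falls by its weight: into the teeth or, lifted past upright, over to its rest on the +y side.
- pawl (a joint): Angle of the pawl, rad: near 0 with its tip at the bottom between two teeth, up to about 0.2 riding on a tooth, growing as the knob is lifted and swung over to +y; upright at about 1.6, at rest clear of the wheel at 2.9.
- wheel (a joint): Angle of the wheel, rad, growing backward; -0.45 to -0.2 at the start, pawl in a gap, tooth not yet bearing on it. One tooth is 0.785. Teeth meet the seated pawl within 0.12 of 0, 0.785 and 1.571; the last is wanted: drop the pawl while this reads 0.95 to 1.4. The tooth then is a hard stop: 8 N at the tooth takes about 9 N at the peg, 45 N about 33 N.
- spool_a: Bystander, loose: small thread spool, 32 mm across, 40 mm high; origin at the centre of its underside.
- spool_b: Bystander, loose: small thread spool, 32 mm across, 40 mm high; origin at the centre of its underside.
- weight: Bystander, loose: steel pattern weight, 60 mm across, 34 mm high; origin at the centre of its underside.
- buttons: Bystander, loose: closed glass button jar, 60 mm across, 75 mm high; origin at the centre of its underside.
- brush: Bystander, loose: lint brush lying flat; origin at the centre of its underside.
- mug: Bystander, loose: white mug, 80 mm across, 90 mm high; origin at the centre of its underside.
- tin: Bystander, loose: flat aluminium tin 90 x 60 x 28 mm; origin at the centre of its underside.

How it is judged:
On the way, in this order (a step that is already met when the one before it is completed fails the run):
1. the pawl is swung over clear of the wheel (value of joint pawl above 2 rad), for 0.2 s.
2. with the pawl still clear, the wheel is turned backward past the first tooth (value of joint pawl above 2 rad and value of joint wheel above 0.92 rad), for 0.1 s.
3. the pawl is swung back down onto the wheel, in the gap before the second tooth (value of joint pawl below 0.3 rad and value of joint wheel between 0.92 and 1.74 rad), for 0.1 s.
4. the second tooth is eased back until it bears on the pawl with at least 8 N for 0.2 s (value of joint pawl below 0.08 rad and value of joint wheel between 1.4 and 1.74 rad and contact force between pawl and wheel above 8 N), for 0.2 s.
At the end, for the whole second after the job is handed in: The pawl is down in its gap (pawl joint below 0.08 rad), the wheel stands two teeth back at its second tooth (wheel joint between 1.40 and 1.74 rad) and is at rest (value of joint pawl below 0.08 rad and value of joint wheel between 1.4 and 1.74 rad and velocity of joint wheel between -0.05 and 0.05 rad/s); the robot touches nothing.
It fails at once if the wheel is forced against the pawl with more than 45 N (contact force between pawl and wheel above 45 N).
It fails at once if a bystander is moved by more than 30 mm (distance of any of spool_a, spool_b, weight, buttons, brush, mug, tin from where it was at the start of the episode above 0.03 m).
It also fails if it takes over 72 s, if anything falls off the work surface, if the arm or the gripper's body presses on something with over 40 N, if the wrist force passes 120 N, or if a joint passes its speed limit or range.

## Robot

A 6-joint arm with a two-finger parallel gripper is mounted at the origin on the work surface. World frame = base frame: x ahead of the robot, y to its left, z up, the work surface at z = 0. Lengths are in m, angles in rad, forces in N, time in s.
With the tool pointing down it reaches from about 0.3 to 0.875 m from the base axis. Payload 6.4 kg.
Tool frame: the origin (TCP) lies between the finger pads; the fingertips stand 19 mm ahead of it and the grasp point (between the pads) is the TCP (ctrl.tips_ahead is the z of the fingertips in the tool frame, in m); z points along the fingers, y is the line along which they close (so a half turn about z gives the same grasp; the last joint's range is limited). The gripper opens to 85 mm and grips with 20 to 120 N. Pads are 22 mm wide; open, the fingers measure 114 mm over their backs; the gripper's body (76 mm by 85 mm) begins 54 mm behind the grasp point. The pads swing forward as they close: fully open they stand 13 mm farther back than shut.
Start: joints at [1.09, 0.181, 1.607, -0, 1.354, -0.206], TCP at [0.156, 0.553, 0.25] pointing down, gripper open.
Joint ranges: [-2.99, 2.99], [-0.89, 2.07], [0.3, 2.58], [-1.14, 4.28], [0, 2.63], [-3.12, 3.12]. Speed limits (rad/s): [2.57, 2.57, 3.01, 3.14, 3.14, 3.14].

## Interface

Orientations are given as a unit quaternion [w, x, y, z].
In Python, from bench import readout, vision, ctrl gives the robot as it stands.
- The arm moves only by the tool play_rows, never from a script. Its arguments are lists of equal length, an entry for each row: "xyz": the shift along the tool's x, y, z in mm, a list of three; "rot": the turn, a rotation vector about the tool's x, y, z in rad, a list of three; "grip": the opening, from 0 (shut) to 1 (fully open). In form: {"xyz": [[x, y, z], ...], "rot": [[rx, ry, rz], ...], "grip": [grip, ...]}. A call has exactly 10 rows; each row is the pose to reach, as a shift and turn from the pose commanded when the call began, along the tool's axes at that moment; what a row does not reach only later rows make up. A row lasts 1/8 s, in which the tool goes at most 62.5 mm and 10.7 degrees, less where a joint would pass 70% of its speed; a pose out of reach is approached as far as the arm can. A call with a gripper value outside its range is refused whole. The fingers move at their own pace and stop on an object; the grip force is fixed at half the most. Time passes only in rows, so rows that repeat a pose let the fingers close, or fill a call up. It gives the time, the measured TCP pose, the force, the opening and the grip force at its end, in the units of the state.
- readout.get_obs(): the state, without advancing time (a new reading comes with each control period).
- vision.camera(name): name is "side" or "top" or "wrist"; returns a dict with "color" (420x560x3 uint8, red, green, blue), "depth" (420x560 float32, m along the optical axis (not along the pixel's ray), 0 where there is no reading), "camera_matrix" (3x3 intrinsics, pixels), "extrinsics" (4x4, takes a point from camera to world coordinates); the wrist camera has in their place "hand_eye" (4x4, takes a point from camera to tool coordinates, whose origin is the TCP and whose axes are the flange's). Camera axes: x right, y down, z forward; pixel columns grow to the right and rows downward; lengths in m; the calibration is good to about 2 mm. A picture is of the moment at which its call begins: read the wrist's pose just before it.
- ctrl.hand_in(): hands the job in; it is judged then, once.
The state is a dict: "time_s": time; "q": joint angles; "dq": joint speeds; "joint_efforts": joint torques, N m; "eef_pos": TCP position; "eef_rot": TCP orientation; "wrist_force": force on the tool from outside, world axes, zero at the start; "torque": the same for the moment, N m; "opening": opening from 0.0 (shut) to 1.0 (fully open); "grasp_force": force on a finger pad.
Only numpy, scipy, OpenCV 4.12 (cv2) and the standard library are available. Lean on these libraries where they do the work, as an engineer would, in place of code of your own. Each camera call takes 0.05 s, during which the arm holds its last target. There are 200 camera calls.

## Working session

There is one attempt and no reset: what is moved stays moved. The work goes in short steps, Python scripts to look and compute and a tool call to move; the robot and the scene stay as the last step left them, time stands still between calls to the robot, and variables do not carry over. Pictures are saved under pics/ and viewed, at most 10 in all, crops included, and the job is handed in when it is done.

Besides the shell and the picture viewer there is one more tool, called after "Call:" as name(argument=value, ...) on one line, values as JSON. play_rows: Moves the arm, as the interface text tells. Its arguments: {"type":"object","properties":{"xyz":{"type":"array","items":{"type":"array","items":{"type":"number"}}},"rot":{"type":"array","items":{"type":"array","items":{"type":"number"}}},"grip":{"type":"array","items":{"type":"number"}}},"required":["xyz","rot","grip"]}

```bash
mkdir -p pics; ls; cat > h.py <<'E'
import numpy as np, cv2
from bench import readout, vision, ctrl
def snap(n,f):
    c=vision.camera(n); cv2.imwrite(f'pics/{f}.png',c['color'][...,::-1]); np.savez(f'pics/{f}.npz',**c); return c
def load(f): return np.load(f'pics/{f}.npz')
def pts(c):
    d=c['depth'];v,u=np.mgrid[:420,:560];K=c['camera_matrix']
    p=np.stack([(u-K[0,2])*d/K[0,0],(v-K[1,2])*d/K[1,1],d],-1);E=c['extrinsics']
    return p@E[:3,:3].T+E[:3,3]
E
python3 - <<'E'
from h import *
o=readout.get_obs();print(o)
a=snap('side','s0');b=snap('top','t0')
cv2.imwrite('pics/both.png',cv2.resize(np.vstack([a['color'],b['color']])[...,::-1],None,fx=.71,fy=.71))
print(a['extrinsics'],b['extrinsics'],a['camera_matrix'])
E
```

```text
pics
{'time_s': 0.0, 'q': array([ 1.08970251e+00,  1.81565038e-01,  1.60800892e+00,  2.21343199e-05,
        1.35376375e+00, -2.06280890e-01]), 'dq': array([ 0.00057084,  0.00154515,  0.00015807,  0.00017439, -0.00022393,
        0.00177378]), 'joint_efforts': array([-4.46597214e-04, -4.44858134e+01, -3.51338947e+01, -8.55812368e-05,
        8.89572082e-03,  5.09565416e-05]), 'eef_pos': array([0.15576109, 0.55297139, 0.24937017]), 'eef_rot': array([-3.04182437e-04,  1.36976804e-01,  9.90573871e-01, -8.17862884e-04]), 'wrist_force': array([ 0.11048998, -0.05463625, -0.18734023]), 'torque': array([ 0.0566057 ,  0.00834395, -0.01042578]), 'grasp_force': 0.0, 'opening': 1.0032476555887437}
[[ 0.9563978  -0.2077175   0.20532093  0.27610314]
 [-0.29194605 -0.70015065  0.65158006 -0.75259495]
 [ 0.008411   -0.68311237 -0.73026484  1.02453037]
 [ 0.          0.          0.          1.        ]] [[ 0.02107994 -0.99574797  0.08967508  0.39320441]
 [-0.99976587 -0.02055669  0.00675461  0.02809733]
 [-0.00488247 -0.08979647 -0.99594817  1.58305708]
 [ 0.          0.          0.          1.        ]] [[479.55980377   0.         270.04101043]
 [  0.         479.55980377 205.26533288]
 [  0.           0.           1.        ]]
```

View pics/s0.png

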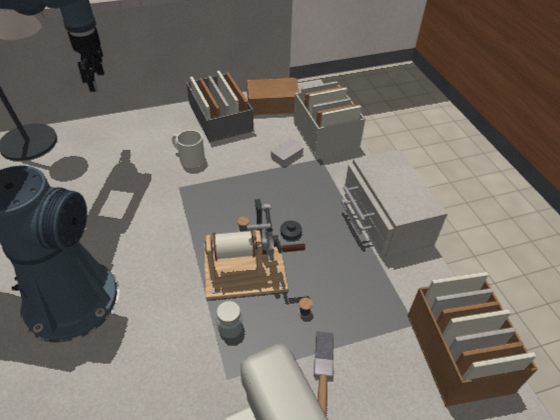

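View pics/t0.png

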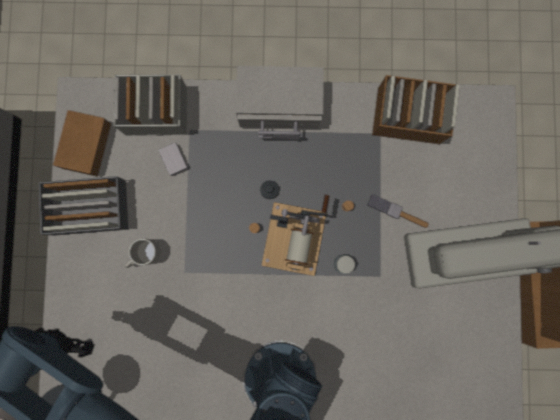

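Side: winder at about (245,255), wheel side at (265,235), weight (291,230), spools (243,224) and (306,306), jar (229,318). Top: winder at (295,240), crank side facing away from the robot (up in the picture). I'll enlarge both.

```bash
python3 - <<'E'
from h import *
a=load('s0')['color'][190:310,190:320];b=load('t0')['color'][180:290,230:370]
A=cv2.resize(a,(650,600),interpolation=cv2.INTER_CUBIC);B=cv2.resize(b,(763,600),interpolation=cv2.INTER_CUBIC)
cv2.imwrite('pics/s0c.png',A[...,::-1]);cv2.imwrite('pics/t0c.png',B[...,::-1])
E
```

```text
(no output)
```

View pics/s0c.png

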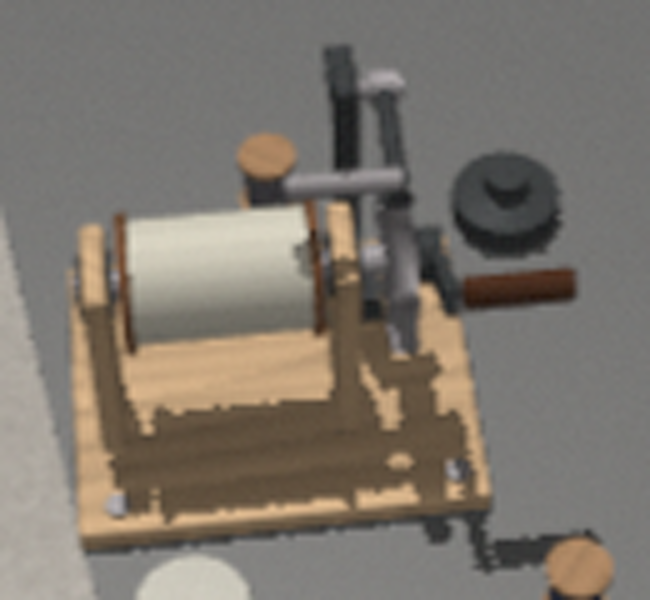

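View pics/t0c.png

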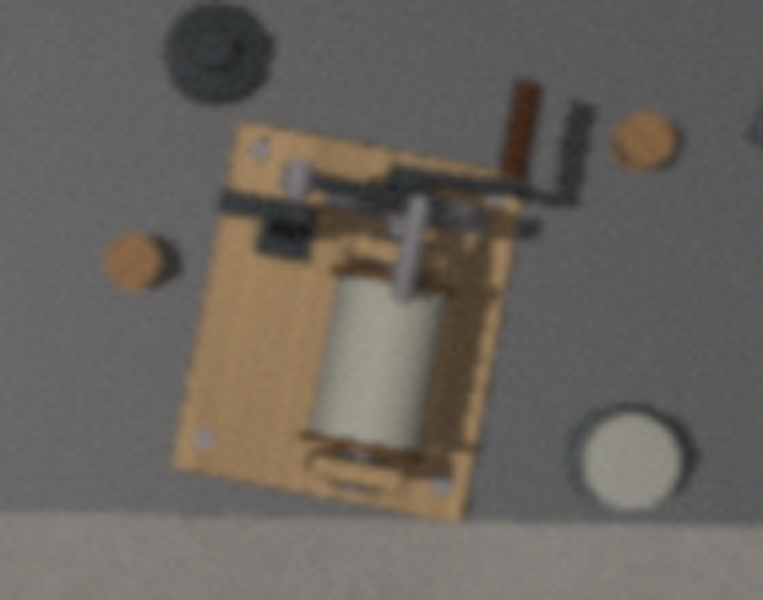

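Side crop: knob from (290,185) to (402,180), peg (467,291) to (573,283), and the pivot near (380,85). Top crop: knob from (415,195) to (405,298), peg (527,85) to (513,172), with the stand's corners clearly visible. Next I'll compute their positions.

```bash
python3 - <<'E'
from h import *
S=load('s0');T=load('t0')
ps,pt=pts(S),pts(T)
def P(c,p,x,y,k,u0,v0):
    u,v=u0+(x+.5)/k-.5,v0+(y+.5)/k-.5
    return u,v
def tri(us,ut):
    A=[]
    for c,(u,v) in ((S,us),(T,ut)):
        M=c['camera_matrix']@np.linalg.inv(c['extrinsics'])[:3]
        A+= [u*M[2]-M[0],v*M[2]-M[1]]
    x=np.linalg.svd(np.array(A))[2][-1];return x[:3]/x[3]
s=lambda x,y:P(S,ps,x,y,5,190,190)
t=lambda x,y:P(T,pt,x,y,5.45,230,180)
for n,a,b in [('knobR',(290,185),(405,298)),('knobW',(402,180),(415,195)),('pegIn',(467,291),(513,172)),('pegOut',(573,283),(527,85)),('pivot',(383,85),(297,178))]:
    print(n,tri(s(*a),t(*b)).round(4))
    
for n,b in [('c1',(243,130)),('c2',(522,168)),('c3',(462,515)),('c4',(180,462)),('knob',(410,245)),('peg',(520,130)),('rolltop',(380,350)),('spoolA',(135,262)),('spoolB',(645,140)),('jar',(630,460)),('weight',(218,52)),('post',(260,205)),('pivw',(297,178))]:
    u,v=t(*b);print(n,pt[int(round(v)),int(round(u))].round(4))
for n,b in [('knob',(345,183)),('peg',(520,287)),('spoolA',(265,155)),('spoolB',(580,568)),('piv',(383,80))]:
    u,v=s(*b);print('s',n,ps[int(round(v)),int(round(u))].round(4))
# stand plate: wooden points z in 0.003..0.03 ; print histogram & axis directions
c=T['color'].astype(int);m=(c[...,0]-c[...,2]>35)&(pt[...,2]<.04)&(pt[...,2]>0.003)
m[:180]=0;m[290:]=0;m[:,:260]=0;m[:,330:]=0
q=pt[m];print(len(q),np.median(q[:,2]));r=cv2.minAreaRect(q[:,:2].astype(np.float32)*1000);print(r)
E
```

```text
knobR [ 0.4411 -0.0565  0.1892]
knobW [ 0.4941 -0.0612  0.1806]
pegIn [ 0.5091 -0.1143  0.1569]
pegOut [ 0.5569 -0.1217  0.1543]
pivot [ 0.5025 -0.      0.1795]
c1 [0.5425 0.0295 0.019 ]
c2 [ 0.5118 -0.1175  0.1605]
c3 [ 0.3223 -0.1004  0.0127]
c4 [0.3501 0.06   0.0167]
knob [ 0.4662 -0.0591  0.1874]
peg [ 0.5319 -0.1171  0.1625]
rolltop [ 0.4131 -0.045   0.1497]
spoolA [0.4609 0.0896 0.0478]
spoolB [ 0.539  -0.2012  0.0402]
jar [ 0.3571 -0.1875  0.0809]
weight [0.5848 0.0429 0.0359]
post [0.4882 0.0199 0.1696]
pivw [0.5013 0.0007 0.1903]
s knob [ 0.4671 -0.0644  0.1918]
s peg [ 0.5335 -0.1217  0.16  ]
s spoolA [0.4651 0.0906 0.0401]
s spoolB [ 0.5425 -0.1999  0.0385]
s piv [ 0.5013 -0.0058  0.1881]
1560 0.0144734026678488
((432.4490966796875, -34.988067626953125), (168.76393127441406, 203.63966369628906), 80.24189758300781)
```

```bash
cat >> h.py <<'E'
YAW=np.deg2rad(-9.76)
R=np.array([[np.cos(YAW),-np.sin(YAW),0],[np.sin(YAW),np.cos(YAW),0],[0,0,1]])  # stand axes in columns
def st(p): return np.asarray(p)@R   # world -> stand-aligned (u,v,z)
E
python3 - <<'E'
from h import *
from scipy.optimize import least_squares
for f in ('s0','t0'):
    c=load(f);p=st(pts(c));col=c['color'].astype(int)
    # roll
    m=(p[...,0]>.36)&(p[...,0]<.44)&(abs(p[...,1]-.024)<.035)&(p[...,2]>.1)&(p[...,2]<.16)&(col.min(-1)>90)
    q=p[m]
    g=lambda x:np.hypot(q[:,1]-x[0],q[:,2]-x[1])-.03
    r=least_squares(g,[.024,.12],loss='soft_l1',f_scale=.002).x
    print(f,'roll axis v,z',r.round(4),len(q), 'u',np.percentile(q[:,0],[1,99]).round(3))
    for n,b,rad in (('knob',[.4703,.020,.18],.006),('peg',[.546,-.0274,.155],.008)):
        b=np.array(b);d=p-b
        m=(abs(d[...,0])<.022)&(abs(d[...,1])<.014)&(abs(d[...,2])<.014);q=p[m]
        r=least_squares(lambda x:np.hypot(q[:,1]-x[0],q[:,2]-x[1])-rad,b[1:],loss='soft_l1',f_scale=.002).x
        e=p[(abs(d[...,0])<.045)&(np.hypot(p[...,1]-r[0],p[...,2]-r[1])<rad+.005)]
        print(f,n,r.round(4),len(q),'u',np.percentile(e[:,0],[2,98]).round(3))
    m=(p[...,2]>.1)&(p[...,2]<.25)&(p[...,1]>.055)&(p[...,1]<.15)&(p[...,0]>.42)&(p[...,0]<.56)
    q=p[m];print('post',len(q));
    for z in np.arange(.1,.24,.01):
        k=q[abs(q[:,2]-z)<.005]
        if len(k)>2: print(z.round(3),len(k),k[:,0].min().round(3),k[:,0].max().round(3),k[:,1].min().round(3),k[:,1].max().round(3))
print(st([.4324,-.035,0]))
from scipy.spatial.transform import Rotation as Ro
o=readout.get_obs();w=o['eef_rot'];M=Ro.from_quat([*w[1:],w[0]]).as_matrix()
Rt=np.column_stack([-R[:,0],R[:,1],[0,0,-1]])
print('rot',Ro.from_matrix(M.T@Rt).as_rotvec().round(4))
tgt=R@np.array([.466,.020,.26]);print('tgt',tgt,'shift mm',(M.T@(tgt-o['eef_pos'])*1000).round(1))
E
```

```text
s0 roll axis v,z [0.025  0.1204] 780 u [0.368 0.439]
s0 knob [0.0221 0.1831] 97 u [0.444 0.5  ]
s0 peg [-0.0255  0.1532] 128 u [0.511 0.571]
post 226
0.1 5 0.48 0.491 0.063 0.08
0.11 8 0.475 0.491 0.063 0.076
0.13 5 0.473 0.48 0.074 0.079
0.14 15 0.473 0.482 0.073 0.08
0.15 12 0.473 0.482 0.073 0.078
0.16 17 0.472 0.482 0.072 0.114
0.17 46 0.472 0.505 0.073 0.126
0.18 73 0.473 0.506 0.055 0.09
0.19 44 0.474 0.503 0.055 0.094
t0 roll axis v,z [0.0229 0.1204] 461 u [0.368 0.439]
t0 knob [0.0205 0.1834] 71 u [0.444 0.498]
t0 peg [-0.0279  0.1529] 84 u [0.509 0.569]
post 172
0.12 5 0.471 0.489 0.059 0.092
0.13 4 0.454 0.489 0.056 0.089
0.14 6 0.471 0.493 0.057 0.086
0.16 11 0.47 0.482 0.078 0.118
0.17 41 0.471 0.484 0.092 0.122
0.18 62 0.471 0.505 0.056 0.094
0.19 39 0.472 0.501 0.06 0.094
[0.43207491 0.03880768 0.        ]
rot [-0.0015 -0.0004 -0.1045]
tgt [ 0.46264577 -0.0592865   0.26      ] shift mm [-461.5 -506.1   -9.9]
```

Call:
play_rows(xyz=[[-30, -34, -1], [-75, -84, -2], [-120, -134, -3], [-165, -184, -4], [-210, -235, -5], [-255, -285, -6], [-300, -335, -7], [-345, -386, -8], [-390, -436, -9], [-430, -481, -10]], rot=[[0, 0, -0.01], [0, 0, -0.02], [0, 0, -0.03], [0, 0, -0.04], [0, 0, -0.05], [0, 0, -0.06], [0, 0, -0.07], [0, 0, -0.08], [0, 0, -0.09], [-0.0015, 0, -0.1045]], grip=[0.4, 0.4, 0.4, 0.4, 0.4, 0.4, 0.4, 0.4, 0.4, 0.4])

```text
time_s: 1.35
eef_pos: [0.4234, 0.0054, 0.2597]
eef_rot: [0.0, 0.085, 0.996, 0.001]
wrist_force: [0.9, 0.9, 0.3]
opening: 0.405
grasp_force: 0.0
```

```bash
cat >> h.py <<'E'
from scipy.spatial.transform import Rotation as Ro
def where(tu=None):
    o=readout.get_obs();w=o['eef_rot'];M=Ro.from_quat([*w[1:],w[0]]).as_matrix()
    Rt=np.column_stack([-R[:,0],R[:,1],[0,0,-1]])
    s=st(o['eef_pos'])*1000
    print('t',round(o['time_s'],2),'uvz',s.round(1),'rot',Ro.from_matrix(M.T@Rt).as_rotvec().round(4),'F uvz',st(o['wrist_force']).round(2),'op',round(o['opening'],3),'gf',round(o['grasp_force'],1))
    if tu is not None: d=np.array(tu)-s; print('shift tool',(M.T@(R@d)).round(1))
E
python3 -c "
from h import *
where([457,21.3,230])"
```

```text
t 1.35 uvz [416.3  77.1 259.7] rot [ 0.0018  0.0006 -0.    ] F uvz [0.76 1.02 0.28] op 0.405 gf 0.0
shift tool [-40.7 -55.9  29.6]
```

Call:
play_rows(xyz=[[-10, -13, 0], [-20, -27, 5], [-20, -27, 10], [-20, -27, 15], [-20, -27, 15], [-20, -27, 15], [-20, -27, 15], [-20, -27, 15], [-20, -27, 15], [-20, -27, 15]], rot=[[0, 0, 0], [0, 0, 0], [0, 0, 0], [0, 0, 0], [0, 0, 0], [0, 0, 0], [0, 0, 0], [0, 0, 0], [0, 0, 0], [0, 0, 0]], grip=[0.4, 0.4, 0.4, 0.4, 0.4, 0.4, 0.4, 0.4, 0.4, 0.4])

```text
time_s: 2.6
eef_pos: [0.4381, -0.0226, 0.2447]
eef_rot: [0.0, 0.085, 0.996, 0.001]
wrist_force: [0.0, 0.1, -0.0]
opening: 0.399
grasp_force: 0.0
```

```bash
python3 -c "
from h import *
where([457,21.3,183])
c=snap('wrist','w1')
print(c['hand_eye'])"
```

```text
t 2.6 uvz [435.6  52.  244.7] rot [ 0.0015  0.0001 -0.    ] F uvz [ 0.    0.07 -0.04] op 0.399 gf 0.0
shift tool [-21.4 -30.8  61.6]
[[ 4.14910123e-04 -9.48817281e-01 -3.15825261e-01  8.13802817e-02]
 [ 9.99999665e-01  1.70643196e-04  8.01078323e-04 -6.72956646e-04]
 [-7.06183524e-04 -3.15825488e-01  9.48817033e-01 -1.24809911e-01]
 [ 0.00000000e+00  0.00000000e+00  0.00000000e+00  1.00000000e+00]]
```

View pics/w1.png

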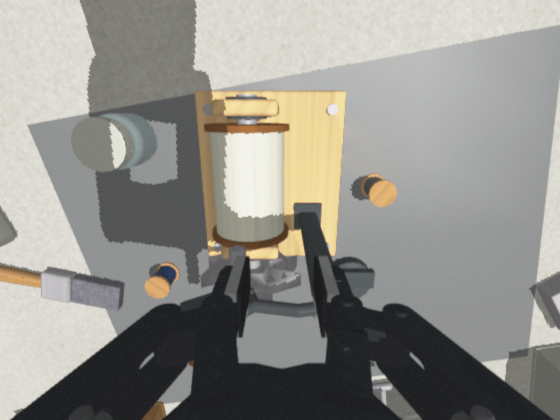

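Wrist view: the roll axis runs vertically in the image (columns 213–284), so the yaw is right. The knob and pawl are partly hidden behind the left finger at (240,250). I'll move over the knob and down.

Call:
play_rows(xyz=[[-10, -15, 0], [-21, -31, 5], [-21, -31, 15], [-21, -31, 30], [-21, -31, 45], [-21, -31, 57], [-21, -31, 63], [-21, -31, 63], [-21, -31, 63], [-21, -31, 63]], rot=[[0, 0, 0], [0, 0, 0], [0, 0, 0], [0, 0, 0], [0, 0, 0], [0, 0, 0], [0, 0, 0], [0, 0, 0], [0, 0, 0], [0, 0, 0]], grip=[0.4, 0.4, 0.4, 0.4, 0.4, 0.4, 0.4, 0.4, 0.4, 0.3])

```text
time_s: 3.9
eef_pos: [0.4539, -0.0567, 0.1821]
eef_rot: [0.001, 0.085, 0.996, 0.001]
wrist_force: [0.3, 0.0, 0.4]
opening: 0.301
grasp_force: 0.0
```

```bash
python3 -c "
from h import *
where([457,21.3,181])"
```

```text
t 3.9 uvz [457.   21.1 182.1] rot [0.0012 0.0011 0.0002] F uvz [0.28 0.08 0.39] op 0.301 gf 0.0
shift tool [-0.   0.2  1.1]
```

Close on the knob.

Call:
play_rows(xyz=[[0, 0, 0], [0, 0, 0], [0, 0, 0], [0, 0, 0], [0, 0, 0], [0, 0, 0], [0, 0, 0], [0, 0, 0], [0, 0, 0], [0, 0, 0]], rot=[[0, 0, 0], [0, 0, 0], [0, 0, 0], [0, 0, 0], [0, 0, 0], [0, 0, 0], [0, 0, 0], [0, 0, 0], [0, 0, 0], [0, 0, 0]], grip=[0.25, 0.2, 0.15, 0.1, 0.05, 0, 0, 0, 0, 0])

```text
time_s: 5.15
eef_pos: [0.4536, -0.0566, 0.1817]
eef_rot: [0.0, 0.085, 0.996, 0.001]
wrist_force: [-0.8, 0.6, 4.2]
opening: 0.115
grasp_force: 58.5
```

```bash
python3 -c "
from h import *
where()"
```

```text
t 5.15 uvz [456.7  21.1 181.7] rot [0.0015 0.0002 0.    ] F uvz [-0.89  0.48  4.19] op 0.115 gf 58.5
```

Call:
play_rows(xyz=[[0, 1.1, -8.7], [0, 3.3, -16.7], [0, 6.5, -24.4], [0, 11.1, -32.1], [0, 16.2, -38.7], [0, 22.6, -44.9], [0, 29.3, -49.9], [0, 36.6, -53.9], [0, 44.9, -57.1], [0, 53, -59.1]], rot=[[0, 0, 0], [0, 0, 0], [0, 0, 0], [0, 0, 0], [0, 0, 0], [0, 0, 0], [0, 0, 0], [0, 0, 0], [0, 0, 0], [0, 0, 0]], grip=[0, 0, 0, 0, 0, 0, 0, 0, 0, 0])

```text
time_s: 6.4
eef_pos: [0.4627, -0.0056, 0.2437]
eef_rot: [0.001, 0.085, 0.996, -0.001]
wrist_force: [-6.7, -6.3, 15.5]
opening: 0.111
grasp_force: 61.2
```

```bash
python3 -c "
from h import *
where()
p=lambda a:print([[0,round(x,1),round(z,1)] for x,z in zip(64*(np.cos(1.4)-np.cos(a)),-64*(np.sin(a)-np.sin(1.4)))])
p(np.linspace(1.52,2.65,10))"
```

```text
t 6.4 uvz [457.   72.9 243.7] rot [-0.0022  0.0016 -0.0002] F uvz [-5.57 -7.4  15.55] op 0.111 gf 61.2
[[0, np.float64(7.6), np.float64(-0.8)], [0, np.float64(15.7), np.float64(-0.8)], [0, np.float64(23.6), np.float64(0.3)], [0, np.float64(31.4), np.float64(2.4)], [0, np.float64(38.8), np.float64(5.5)], [0, np.float64(45.8), np.float64(9.4)], [0, np.float64(52.2), np.float64(14.2)], [0, np.float64(58.0), np.float64(19.8)], [0, np.float64(63.1), np.float64(26.0)], [0, np.float64(67.3), np.float64(32.9)]]
```

Call:
play_rows(xyz=[[0, 7.6, -2.5], [0, 15.7, -2.5], [0, 23.6, -2], [0, 31.4, 0], [0, 38.8, 3], [0, 45.8, 7], [0, 52.2, 12], [0, 58, 17.5], [0, 63, 23.5], [0, 67.3, 30.5]], rot=[[0, 0, 0], [0, 0, 0], [0, 0, 0], [0, 0, 0], [0, 0, 0], [0, 0, 0], [0, 0, 0], [0, 0, 0], [0, 0, 0], [0, 0, 0]], grip=[0, 0, 0, 0, 0, 0, 0, 0, 0, 0])

```text
time_s: 7.65
eef_pos: [0.4744, 0.0617, 0.2101]
eef_rot: [0.001, 0.085, 0.996, 0.0]
wrist_force: [4.6, -9.1, -4.5]
opening: 0.111
grasp_force: 64.3
```

```bash
python3 -c "
from h import *
where()"
```

```text
t 7.65 uvz [457.  141.2 210.1] rot [0.0003 0.0011 0.    ] F uvz [ 6.05 -8.2  -4.53] op 0.111 gf 64.3
```

Call:
play_rows(xyz=[[0, 2, 5], [0, 4, 10], [0, 5, 13], [0, 5, 13], [0, 5, 13], [0, 5, 13], [0, 5, 10], [0, 5, -15], [0, 5, -45], [0, 5, -70]], rot=[[0, 0, 0], [0, 0, 0], [0, 0, 0], [0, 0, 0], [0, 0, 0], [0, 0, 0], [0, 0, 0], [0, 0, 0], [0, 0, 0], [0, 0, 0]], grip=[0, 0, 0, 0.35, 0.4, 0.4, 0.4, 0.4, 0.4, 0.4])

```text
time_s: 8.9
eef_pos: [0.4749, 0.0669, 0.2818]
eef_rot: [0.001, 0.085, 0.996, 0.001]
wrist_force: [0.8, 0.2, 0.2]
opening: 0.401
grasp_force: 0.0
```

```bash
python3 - <<'E'
from h import *
where([550,-27,240]);
for f in ('side','top'):
    c=snap(f,f+'1')
    p=st(pts(c))
    m=(abs(p[...,0]-.460)<.014)&(p[...,1]>.125)&(p[...,1]<.17)&(p[...,2]>.14)&(p[...,2]<.21)
    q=p[m]
    if len(q)>4:
        r=np.median(q,0);print(f,len(q),r.round(4),q.max(0).round(4))
        b=r[1:]-[0,.005]
        r=least=__import__('scipy.optimize',fromlist=['x']).least_squares(lambda x:np.hypot(q[:,1]-x[0],q[:,2]-x[1])-.006,b,loss='soft_l1',f_scale=.002).x;print(r)
c=load('side1')['color'][170:310,190:330];cv2.imwrite('pics/side1c.png',cv2.resize(c,(600,600),interpolation=cv2.INTER_CUBIC)[...,::-1])
E
```

```text
t 8.9 uvz [456.7 146.4 281.8] rot [0.0017 0.0009 0.0001] F uvz [0.77 0.29 0.21] op 0.401 gf 0.0
shift tool [ -93.3 -173.5   41.6]
side 55 [0.4605 0.1446 0.1912] [0.4734 0.1523 0.1961]
[0.14853047 0.18823057]
```

View pics/side1c.png

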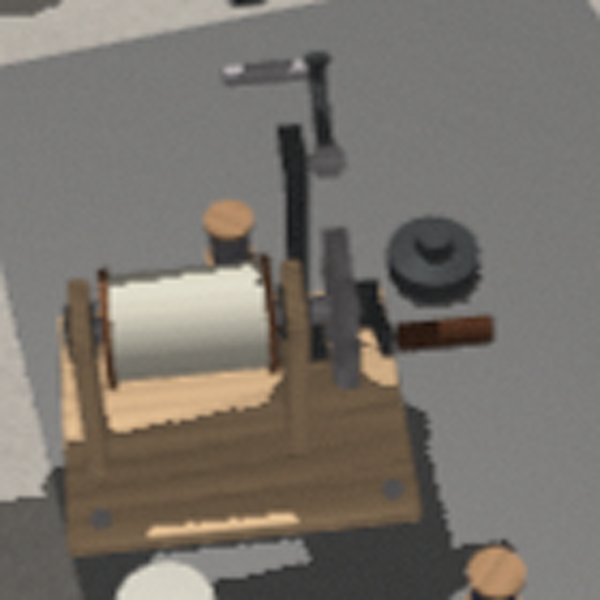

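The pawl is at rest on the +y side, with its knob at crop pixel (262,70). The peg is at (445,332), unchanged. Next I'll move to the peg.

Call:
play_rows(xyz=[[-25, -45, 5], [-50, -90, 10], [-75, -135, 20], [-95, -173, 35], [-95, -173, 50], [-95, -173, 70], [-95, -173, 90], [-95, -173, 110], [-95, -173, 110], [-95, -173, 110]], rot=[[0, 0, 0], [0, 0, 0], [0, 0, 0], [0, 0, 0], [0, 0, 0], [0, 0, 0], [0, 0, 0], [0, 0, 0], [0, 0, 0], [0, 0, 0]], grip=[0.4, 0.4, 0.4, 0.4, 0.4, 0.4, 0.4, 0.4, 0.4, 0.4])

```text
time_s: 10.25
eef_pos: [0.5392, -0.1191, 0.1704]
eef_rot: [0.0, 0.085, 0.996, 0.001]
wrist_force: [0.3, 0.3, -0.4]
opening: 0.397
grasp_force: 0.0
```

```bash
python3 -c "
from h import *
where([552,-26.7,154])"
```

```text
t 10.25 uvz [551.6 -25.9 170.4] rot [0.0016 0.0002 0.0007] F uvz [ 0.19  0.38 -0.39] op 0.397 gf 0.0
shift tool [-0.4 -0.8 16.4]
```

Call:
play_rows(xyz=[[0, -0.8, 8], [0, -0.8, 16.5], [0, -0.8, 16.5], [0, -0.8, 16.5], [0, -0.8, 16.5], [0, -0.8, 16.5], [0, -0.8, 16.5], [0, -0.8, 16.5], [0, -0.8, 16.5], [0, -0.8, 16.5]], rot=[[0, 0, 0], [0, 0, 0], [0, 0, 0], [0, 0, 0], [0, 0, 0], [0, 0, 0], [0, 0, 0], [0, 0, 0], [0, 0, 0], [0, 0, 0]], grip=[0.4, 0.4, 0.35, 0.3, 0.25, 0.2, 0.1, 0, 0, 0])

```text
time_s: 11.5
eef_pos: [0.5392, -0.1202, 0.1537]
eef_rot: [0.0, 0.085, 0.996, 0.001]
wrist_force: [2.8, 4.7, 0.9]
opening: 0.166
grasp_force: 58.4
```

```bash
python3 -c "
from h import *
where()
ax=np.array([24.0,120.3])
s=st(readout.get_obs()['eef_pos'])*1000
d=s[1:]-ax;a0=np.arctan2(d[1],-d[0]);print('phi0',a0,np.hypot(*d))
a=a0+np.linspace(.08,1.47,20)
y=24-60*np.cos(a)-s[1];z=-(120.3+60*np.sin(a)-s[2])
for i in range(2):
  b=0 if i==0 else 1
  print([[0,round(float(y[k]-b*y[9]),1),round(float(z[k]-b*z[9]),1)] for k in range(10*i,10*i+10)])"
```

```text
t 11.5 uvz [551.8 -27.  153.7] rot [0.0019 0.0005 0.0001] F uvz [1.97 5.1  0.89] op 0.166 gf 58.4
phi0 0.579508096157047 60.96687352803439
[[0, 3.6, -3.4], [0, 6.4, -6.7], [0, 9.5, -9.9], [0, 12.7, -12.8], [0, 16.2, -15.5], [0, 19.9, -17.9], [0, 23.7, -20.0], [0, 27.7, -21.9], [0, 31.8, -23.5], [0, 36.0, -24.7]]
[[0, 4.3, -0.9], [0, 8.6, -1.6], [0, 13.0, -1.9], [0, 17.4, -1.9], [0, 21.8, -1.5], [0, 26.1, -0.9], [0, 30.4, 0.1], [0, 34.6, 1.4], [0, 38.7, 3.0], [0, 42.6, 4.8]]
```

Call:
play_rows(xyz=[[0, 3.3, -3.4], [0, 6.4, -6.7], [0, 9.5, -9.9], [0, 12.7, -12.8], [0, 16.2, -15.5], [0, 19.9, -17.9], [0, 23.7, -20], [0, 27.7, -21.9], [0, 31.8, -23.5], [0, 36, -24.7]], rot=[[0, 0, 0], [0, 0, 0], [0, 0, 0], [0, 0, 0], [0, 0, 0], [0, 0, 0], [0, 0, 0], [0, 0, 0], [0, 0, 0], [0, 0, 0]], grip=[0, 0, 0, 0, 0, 0, 0, 0, 0, 0])

```text
time_s: 12.75
eef_pos: [0.5452, -0.0856, 0.1797]
eef_rot: [0.0, 0.085, 0.996, -0.0]
wrist_force: [-1.8, -5.1, 3.6]
opening: 0.164
grasp_force: 59.3
```

```bash
python3 -c "
from h import *
where()"
```

```text
t 12.75 uvz [551.9   8.  179.7] rot [-0.0002  0.0008  0.    ] F uvz [-0.93 -5.36  3.56] op 0.164 gf 59.3
```

Call:
play_rows(xyz=[[0, 4.3, -0.9], [0, 8.6, -1.6], [0, 13, -1.9], [0, 17.4, -1.9], [0, 21.8, -1.5], [0, 26.1, -0.9], [0, 30.4, 0.1], [0, 34.6, 1.4], [0, 38.7, 3], [0, 42.6, 4.8]], rot=[[0, 0, 0], [0, 0, 0], [0, 0, 0], [0, 0, 0], [0, 0, 0], [0, 0, 0], [0, 0, 0], [0, 0, 0], [0, 0, 0], [0, 0, 0]], grip=[0, 0, 0, 0, 0, 0, 0, 0, 0, 0])

```text
time_s: 14.0
eef_pos: [0.5528, -0.0425, 0.1751]
eef_rot: [0.001, 0.085, 0.996, 0.001]
wrist_force: [-1.0, -1.3, 5.3]
opening: 0.164
grasp_force: 59.3
```

Call:
play_rows(xyz=[[0, 0, 0], [0, 0, 0], [0, 0, 0], [0, 0, 0], [0, 0, -2], [0, 0, -15], [0, 0, -35], [0, 0, -55], [0, 0, -75], [0, 0, -95]], rot=[[0, 0, 0], [0, 0, 0], [0, 0, 0], [0, 0, 0], [0, 0, 0], [0, 0, 0], [0, 0, 0], [0, 0, 0], [0, 0, 0], [0, 0, 0]], grip=[0, 0, 0.3, 0.4, 0.4, 0.4, 0.4, 0.4, 0.4, 0.4])

```text
time_s: 15.25
eef_pos: [0.5524, -0.0432, 0.2704]
eef_rot: [0.001, 0.085, 0.996, 0.001]
wrist_force: [-0.6, 0.7, 0.1]
opening: 0.399
grasp_force: 0.0
```

```bash
python3 - <<'E'
from h import *
where([457,148,220])
c=snap('side','side2')
c=c['color'][150:310,170:330];cv2.imwrite('pics/side2c.png',cv2.resize(c,(600,600),interpolation=cv2.INTER_CUBIC)[...,::-1])
snap('top','top2')
E
```

```text
t 15.25 uvz [551.7  51.1 270.4] rot [ 0.0014  0.001  -0.0001] F uvz [-0.72  0.59  0.05] op 0.399 gf 0.0
shift tool [94.8 96.9 50.4]
```

View pics/side2c.png

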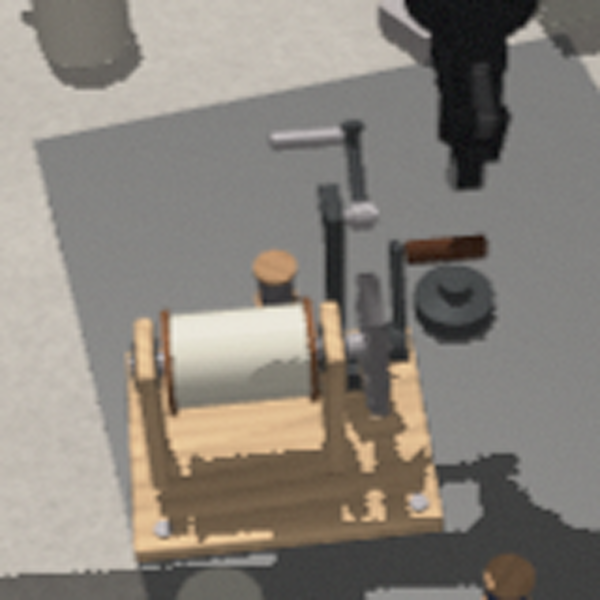

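The wheel has turned: the peg is now on the +y side at crop (445,248), and the pawl is still clear with its knob at (305,138). Next I'll fetch the knob.

Call:
play_rows(xyz=[[30, 30, 0], [60, 60, 0], [95, 97, 5], [95, 97, 20], [95, 97, 40], [95, 97, 60], [95, 97, 75], [95, 97, 82], [95, 97, 82], [95, 97, 82]], rot=[[0, 0, 0], [0, 0, 0], [0, 0, 0], [0, 0, 0], [0, 0, 0], [0, 0, 0], [0, 0, 0], [0, 0, 0], [0, 0, 0], [0, 0, 0]], grip=[0.4, 0.4, 0.4, 0.4, 0.4, 0.4, 0.4, 0.4, 0.4, 0.4])

```text
time_s: 16.6
eef_pos: [0.4757, 0.0685, 0.1875]
eef_rot: [0.001, 0.085, 0.996, 0.001]
wrist_force: [0.6, 1.1, -0.5]
opening: 0.397
grasp_force: 0.0
```

Call:
play_rows(xyz=[[0, 0, 0], [0, 0, 0], [0, 0, 0], [0, 0, 0], [0, 0, 0], [0, 0, 0], [0, 0, 0], [0, 0, 0], [0, 0, 0], [0, 0, 0]], rot=[[0, 0, 0], [0, 0, 0], [0, 0, 0], [0, 0, 0], [0, 0, 0], [0, 0, 0], [0, 0, 0], [0, 0, 0], [0, 0, 0], [0, 0, 0]], grip=[0.35, 0.3, 0.25, 0.2, 0.15, 0.1, 0, 0, 0, 0])

```text
time_s: 17.85
eef_pos: [0.4751, 0.0685, 0.1869]
eef_rot: [0.0, 0.085, 0.996, 0.001]
wrist_force: [-2.9, -4.5, 3.8]
opening: 0.121
grasp_force: 58.5
```

```bash
python3 -c "
from h import *
where()
a=np.linspace(2.96,.2,31)[1:];p=np.array([-64*np.cos(a),-64*np.sin(a)]).T
prev=np.array([-64*np.cos(2.96),-64*np.sin(2.96)])
for i in range(3):
  print([[0,round(float(y),1),round(float(z),1)] for y,z in p[10*i:10*i+10]-prev]);prev=p[10*i+9]; print(prev)
"
```

```text
t 17.85 uvz [456.6 148.  186.9] rot [ 0.001   0.0001 -0.    ] F uvz [-2.08 -4.9   3.85] op 0.121 gf 58.5
[[0, -1.3, -5.7], [0, -3.2, -11.3], [0, -5.5, -16.7], [0, -8.4, -21.9], [0, -11.7, -26.7], [0, -15.4, -31.3], [0, -19.5, -35.5], [0, -24.1, -39.3], [0, -28.9, -42.6], [0, -34.0, -45.5]]
[ 28.93927438 -57.08343366]
[[0, -5.4, -2.4], [0, -10.9, -4.3], [0, -16.7, -5.7], [0, -22.5, -6.6], [0, -28.4, -6.9], [0, -34.2, -6.7], [0, -40.1, -5.9], [0, -45.8, -4.7], [0, -51.4, -2.8], [0, -56.8, -0.5]]
[-27.88367656 -57.6064283 ]
[[0, -5.2, 2.8], [0, -10.1, 6.1], [0, -14.6, 9.8], [0, -18.9, 13.9], [0, -22.7, 18.4], [0, -26.1, 23.2], [0, -29.0, 28.3], [0, -31.5, 33.6], [0, -33.4, 39.2], [0, -34.8, 44.9]]
[-62.72426098 -12.71483717]
```

Call:
play_rows(xyz=[[0, -1.3, -5.7], [0, -3.2, -11.3], [0, -5.5, -16.7], [0, -8.4, -21.9], [0, -11.7, -26.7], [0, -15.4, -31.3], [0, -19.5, -35.5], [0, -24.1, -39.3], [0, -28.9, -42.6], [0, -34, -45.5]], rot=[[0, 0, 0], [0, 0, 0], [0, 0, 0], [0, 0, 0], [0, 0, 0], [0, 0, 0], [0, 0, 0], [0, 0, 0], [0, 0, 0], [0, 0, 0]], grip=[0, 0, 0, 0, 0, 0, 0, 0, 0, 0])

```text
time_s: 19.1
eef_pos: [0.4698, 0.0382, 0.235]
eef_rot: [0.001, 0.084, 0.996, 0.004]
wrist_force: [-4.3, 15.4, 12.7]
opening: 0.118
grasp_force: 58.5
```

Call:
play_rows(xyz=[[0, -5.4, -2.4], [0, -10.9, -4.3], [0, -16.7, -5.7], [0, -22.5, -6.6], [0, -28.4, -6.9], [0, -34.2, -6.7], [0, -40.1, -5.9], [0, -45.8, -4.7], [0, -51.4, -2.8], [0, -56.8, -0.5]], rot=[[0, 0, 0], [0, 0, 0], [0, 0, 0], [0, 0, 0], [0, 0, 0], [0, 0, 0], [0, 0, 0], [0, 0, 0], [0, 0, 0], [0, 0, 0]], grip=[0, 0, 0, 0, 0, 0, 0, 0, 0, 0])

```text
time_s: 20.35
eef_pos: [0.4604, -0.0212, 0.2341]
eef_rot: [0.001, 0.085, 0.996, 0.001]
wrist_force: [0.4, 4.2, 8.0]
opening: 0.113
grasp_force: 64.7
```

Call:
play_rows(xyz=[[0, -5.2, 2.8], [0, -10.1, 6.1], [0, -14.6, 9.8], [0, -18.9, 13.9], [0, -22.7, 18.4], [0, -26.1, 23.2], [0, -29, 28.3], [0, -31.5, 33.6], [0, -33.4, 39.2], [0, -34.2, 42]], rot=[[0, 0, 0], [0, 0, 0], [0, 0, 0], [0, 0, 0], [0, 0, 0], [0, 0, 0], [0, 0, 0], [0, 0, 0], [0, 0, 0], [0, 0, 0]], grip=[0, 0, 0, 0, 0, 0, 0, 0, 0, 0])

```text
time_s: 21.6
eef_pos: [0.4545, -0.0542, 0.1904]
eef_rot: [0.001, 0.085, 0.996, 0.001]
wrist_force: [8.7, 4.5, -5.2]
opening: 0.115
grasp_force: 71.9
```

```bash
python3 -c "
from h import *
where([456.6,21.5,180.5])"
```

```text
t 21.6 uvz [457.2  23.7 190.4] rot [ 0.0028  0.0015 -0.    ] F uvz [ 7.85  5.91 -5.23] op 0.115 gf 71.9
shift tool [ 0.6 -2.2  9.9]
```

Call:
play_rows(xyz=[[0, -0.2, 1], [0, -0.5, 2], [0, -0.7, 3], [0, -0.9, 4], [0, -1, 5], [0, -1, 5], [0, -1, 5], [0, -1, 5], [0, -1, 5], [0, -1, 5]], rot=[[0, 0, 0], [0, 0, 0], [0, 0, 0], [0, 0, 0], [0, 0, 0], [0, 0, 0], [0, 0, 0], [0, 0, 0], [0, 0, 0], [0, 0, 0]], grip=[0, 0, 0, 0, 0, 0, 0, 0, 0, 0])

```text
time_s: 22.85
eef_pos: [0.4544, -0.0554, 0.1856]
eef_rot: [0.001, 0.085, 0.996, 0.001]
wrist_force: [5.0, 3.1, -0.8]
opening: 0.113
grasp_force: 72.6
```

```bash
python3 -c "
from h import *
where([456.6,21.5,180.5])"
```

```text
t 22.85 uvz [457.2  22.5 185.6] rot [ 0.0022  0.0015 -0.    ] F uvz [ 4.43  3.93 -0.82] op 0.113 gf 72.6
shift tool [ 0.6 -1.   5.1]
```

Call:
play_rows(xyz=[[0, -0.4, 2], [0, -0.4, 2], [0, -0.4, 2], [0, -0.4, 2], [0, -0.4, 2], [0, -0.4, 0], [0, -0.4, -20], [0, -0.4, -45], [0, -0.4, -65], [0, -0.4, -75]], rot=[[0, 0, 0], [0, 0, 0], [0, 0, 0], [0, 0, 0], [0, 0, 0], [0, 0, 0], [0, 0, 0], [0, 0, 0], [0, 0, 0], [0, 0, 0]], grip=[0, 0.2, 0.3, 0.4, 0.4, 0.4, 0.4, 0.4, 0.4, 0.4])

```text
time_s: 24.1
eef_pos: [0.4541, -0.0562, 0.2619]
eef_rot: [0.001, 0.085, 0.996, 0.0]
wrist_force: [0.4, 0.6, 0.3]
opening: 0.4
grasp_force: 0.0
```

```bash
python3 - <<'E'
from h import *
from scipy.optimize import least_squares
where([552,51.5,176]);c=snap('side','side3')
p=st(pts(c))
for n,b,rad in (('knob',[.4703,.0215,.181],.006),('peg',[.548,.051,.175],.008)):
    b=np.array(b);d=p-b;m=(abs(d[...,0])<.022)&(abs(d[...,1])<.014)&(abs(d[...,2])<.016);q=p[m]
    r=least_squares(lambda x:np.hypot(q[:,1]-x[0],q[:,2]-x[1])-rad,b[1:],loss='soft_l1',f_scale=.002).x
    print(n,len(q),r.round(4))
E
```

```text
t 24.1 uvz [457.1  21.6 261.9] rot [0.001  0.0019 0.0001] F uvz [0.3  0.7  0.25] op 0.4 gf 0.0
shift tool [-94.8  29.8  86.1]
knob 99 [0.0217 0.1841]
peg 122 [0.0528 0.1735]
```

Call:
play_rows(xyz=[[-30, 10, 0], [-60, 20, 0], [-95, 30, 5], [-95, 30, 20], [-95, 30, 40], [-95, 30, 60], [-95, 30, 75], [-95, 30, 87], [-95, 30, 87], [-95, 30, 87]], rot=[[0, 0, 0], [0, 0, 0], [0, 0, 0], [0, 0, 0], [0, 0, 0], [0, 0, 0], [0, 0, 0], [0, 0, 0], [0, 0, 0], [0, 0, 0]], grip=[0.4, 0.4, 0.4, 0.4, 0.4, 0.4, 0.4, 0.4, 0.4, 0.4])

```text
time_s: 25.4
eef_pos: [0.5528, -0.0425, 0.1743]
eef_rot: [0.001, 0.085, 0.996, 0.001]
wrist_force: [1.0, 0.2, -0.8]
opening: 0.397
grasp_force: 0.0
```

Call:
play_rows(xyz=[[0, 0, 0], [0, 0, 0], [0, 0, 0], [0, 0, 0], [0, 0, 0], [0, 0, 0], [0, 0, 0], [0, 0, 0], [0, 0, 0], [0, 0, 0]], rot=[[0, 0, 0], [0, 0, 0], [0, 0, 0], [0, 0, 0], [0, 0, 0], [0, 0, 0], [0, 0, 0], [0, 0, 0], [0, 0, 0], [0, 0, 0]], grip=[0.35, 0.3, 0.25, 0.2, 0.1, 0, 0, 0, 0, 0])

```text
time_s: 26.65
eef_pos: [0.5525, -0.0423, 0.1739]
eef_rot: [0.0, 0.085, 0.996, 0.001]
wrist_force: [-0.9, 3.5, 6.2]
opening: 0.161
grasp_force: 58.6
```

```bash
cat >> h.py <<'E'
def crank(a,n=10):
    where();o=readout.get_obs();s=st(o['eef_pos'])*1000;F=st(o['wrist_force'])
    d=s[1:]-[24,120.3];a0=np.arctan2(d[1],-d[0]);t=np.array([np.sin(a0),np.cos(a0)])
    print('phi',a0.round(4),'r',np.hypot(*d).round(2),'Ft',(F[1:]@t).round(2),'Fr',(F[1:]@(d/np.hypot(*d))).round(2),'tan tool y,z',t[0].round(3),(-t[1]).round(3))
    b=a0+np.linspace(a/n,a,n)
    print([[0,round(float(24-60*np.cos(x)-s[1]),1),round(float(-(120.3+60*np.sin(x)-s[2])),1)] for x in b])
E
python3 -c "
from h import *
crank(.2)"
```

```text
t 26.65 uvz [551.7  52.  173.9] rot [0.0017 0.0003 0.0001] F uvz [-1.43  3.27  6.15] op 0.161 gf 58.6
phi 2.052 r 60.45 Ft 0.05 Fr 6.97 tan tool y,z 0.886 0.463
[[0, 0.8, 1.0], [0, 1.9, 1.6], [0, 2.9, 2.2], [0, 4.0, 2.8], [0, 5.0, 3.4], [0, 6.0, 4.1], [0, 6.9, 4.8], [0, 7.9, 5.5], [0, 8.9, 6.2], [0, 9.8, 7.0]]
```

Call:
play_rows(xyz=[[0, 1, 0.2], [0, 2, 0.8], [0, 3, 1.5], [0, 4, 2.1], [0, 5, 2.7], [0, 6, 3.4], [0, 7, 4.1], [0, 7.7, 4.7], [0, 7.7, 4.7], [0, 7.7, 4.7]], rot=[[0, 0, 0], [0, 0, 0], [0, 0, 0], [0, 0, 0], [0, 0, 0], [0, 0, 0], [0, 0, 0], [0, 0, 0], [0, 0, 0], [0, 0, 0]], grip=[0, 0, 0, 0, 0, 0, 0, 0, 0, 0])

```text
time_s: 27.9
eef_pos: [0.5538, -0.035, 0.1693]
eef_rot: [0.0, 0.085, 0.996, 0.001]
wrist_force: [-1.5, 2.4, 6.3]
opening: 0.159
grasp_force: 58.7
```

```bash
python3 -c "
from h import *
crank(.1)"
```

```text
t 27.9 uvz [551.7  59.4 169.3] rot [0.0011 0.0003 0.0001] F uvz [-1.89  2.08  6.31] op 0.159 gf 58.7
phi 2.1966 r 60.44 Ft -2.01 Fr 6.33 tan tool y,z 0.811 0.586
[[0, 0.2, 0.7], [0, 0.7, 1.1], [0, 1.2, 1.4], [0, 1.7, 1.8], [0, 2.1, 2.2], [0, 2.6, 2.5], [0, 3.1, 2.9], [0, 3.5, 3.3], [0, 4.0, 3.7], [0, 4.4, 4.1]]
```

Call:
play_rows(xyz=[[0, 0.3, 0.2], [0, 0.7, 0.5], [0, 1.1, 0.8], [0, 1.5, 1.1], [0, 1.9, 1.4], [0, 2.3, 1.7], [0, 2.4, 1.8], [0, 2.4, 1.8], [0, 2.4, 1.8], [0, 2.4, 1.8]], rot=[[0, 0, 0], [0, 0, 0], [0, 0, 0], [0, 0, 0], [0, 0, 0], [0, 0, 0], [0, 0, 0], [0, 0, 0], [0, 0, 0], [0, 0, 0]], grip=[0, 0, 0, 0, 0, 0, 0, 0, 0, 0])

```text
time_s: 29.15
eef_pos: [0.5542, -0.0327, 0.1675]
eef_rot: [0.0, 0.085, 0.996, 0.001]
wrist_force: [-2.4, 1.4, 5.1]
opening: 0.167
grasp_force: 58.7
```

```bash
python3 -c "
from h import *
crank(.1)"
```

```text
t 29.15 uvz [551.7  61.7 167.5] rot [ 0.0011  0.0003 -0.    ] F uvz [-2.56  0.97  5.06] op 0.167 gf 58.7
phi 2.2456 r 60.41 Ft -2.4 Fr 4.55 tan tool y,z 0.781 0.625
[[0, 0.2, 0.7], [0, 0.7, 1.1], [0, 1.1, 1.5], [0, 1.6, 1.9], [0, 2.0, 2.3], [0, 2.5, 2.7], [0, 2.9, 3.1], [0, 3.4, 3.5], [0, 3.8, 3.9], [0, 4.2, 4.3]]
```

Call:
play_rows(xyz=[[0, 0.2, 0.2], [0, 0.4, 0.4], [0, 0.6, 0.5], [0, 0.8, 0.7], [0, 1.0, 0.8], [0, 1.2, 1], [0, 1.2, 1], [0, 1.2, 1], [0, 1.2, 1], [0, 1.2, 1]], rot=[[0, 0, 0], [0, 0, 0], [0, 0, 0], [0, 0, 0], [0, 0, 0], [0, 0, 0], [0, 0, 0], [0, 0, 0], [0, 0, 0], [0, 0, 0]], grip=[0, 0, 0, 0, 0, 0, 0, 0, 0, 0])

```text
time_s: 30.4
eef_pos: [0.5544, -0.0315, 0.1665]
eef_rot: [0.0, 0.085, 0.996, 0.001]
wrist_force: [-2.7, 1.1, 4.6]
opening: 0.167
grasp_force: 58.7
```

```bash
python3 -c "
from h import *
crank(.1)"
```

```text
t 30.4 uvz [551.7  63.  166.5] rot [0.0011 0.0003 0.0001] F uvz [-2.86  0.64  4.63] op 0.167 gf 58.7
phi 2.2721 r 60.41 Ft -2.49 Fr 3.95 tan tool y,z 0.764 0.645
[[0, 0.2, 0.7], [0, 0.6, 1.1], [0, 1.1, 1.5], [0, 1.5, 1.9], [0, 2.0, 2.3], [0, 2.4, 2.7], [0, 2.8, 3.1], [0, 3.3, 3.6], [0, 3.7, 4.0], [0, 4.1, 4.4]]
```

Call:
play_rows(xyz=[[0, 0.2, 0.2], [0, 0.4, 0.4], [0, 0.6, 0.5], [0, 0.8, 0.7], [0, 1.0, 0.9], [0, 1.1, 1.1], [0, 1.1, 1.1], [0, 1.1, 1.1], [0, 1.1, 1.1], [0, 1.1, 1.1]], rot=[[0, 0, 0], [0, 0, 0], [0, 0, 0], [0, 0, 0], [0, 0, 0], [0, 0, 0], [0, 0, 0], [0, 0, 0], [0, 0, 0], [0, 0, 0]], grip=[0, 0, 0, 0, 0, 0, 0, 0, 0, 0])

```text
time_s: 31.65
eef_pos: [0.5546, -0.0303, 0.1654]
eef_rot: [0.0, 0.085, 0.996, 0.001]
wrist_force: [-1.9, 1.2, 6.2]
opening: 0.161
grasp_force: 58.7
```

Call:
play_rows(xyz=[[0, 0.2, 0.2], [0, 0.4, 0.4], [0, 0.6, 0.5], [0, 0.8, 0.7], [0, 1.0, 0.9], [0, 1.1, 1.1], [0, 1.1, 1.1], [0, 1.1, 1.1], [0, 1.1, 1.1], [0, 1.1, 1.1]], rot=[[0, 0, 0], [0, 0, 0], [0, 0, 0], [0, 0, 0], [0, 0, 0], [0, 0, 0], [0, 0, 0], [0, 0, 0], [0, 0, 0], [0, 0, 0]], grip=[0, 0, 0, 0, 0, 0, 0, 0, 0, 0])

```text
time_s: 32.9
eef_pos: [0.5548, -0.0291, 0.1643]
eef_rot: [0.0, 0.085, 0.996, 0.001]
wrist_force: [-2.3, 2.0, 5.6]
opening: 0.17
grasp_force: 58.7
```

```bash
python3 -c "
from h import *
crank(.1)"
```

```text
t 32.9 uvz [551.7  65.3 164.3] rot [0.0013 0.0003 0.0001] F uvz [-2.64  1.56  5.6 ] op 0.17 gf 58.7
phi 2.3246 r 60.37 Ft -2.7 Fr 5.15 tan tool y,z 0.729 0.684
[[0, 0.2, 0.7], [0, 0.6, 1.1], [0, 1.0, 1.5], [0, 1.5, 1.9], [0, 1.9, 2.4], [0, 2.3, 2.8], [0, 2.7, 3.2], [0, 3.1, 3.7], [0, 3.5, 4.1], [0, 3.9, 4.6]]
```

Wheel is in the range 1.29–1.54 now. I'll keep the same step.

Call:
play_rows(xyz=[[0, 0.2, 0.2], [0, 0.4, 0.4], [0, 0.6, 0.6], [0, 0.8, 0.8], [0, 1.0, 1.0], [0, 1.1, 1.1], [0, 1.1, 1.1], [0, 1.1, 1.1], [0, 1.1, 1.1], [0, 1.1, 1.1]], rot=[[0, 0, 0], [0, 0, 0], [0, 0, 0], [0, 0, 0], [0, 0, 0], [0, 0, 0], [0, 0, 0], [0, 0, 0], [0, 0, 0], [0, 0, 0]], grip=[0, 0, 0, 0, 0, 0, 0, 0, 0, 0])

```text
time_s: 34.15
eef_pos: [0.555, -0.0281, 0.1632]
eef_rot: [0.0, 0.085, 0.996, 0.001]
wrist_force: [-0.3, 2.6, 6.6]
opening: 0.167
grasp_force: 58.7
```

Call:
play_rows(xyz=[[0, 0.2, 0.2], [0, 0.4, 0.4], [0, 0.6, 0.6], [0, 0.8, 0.8], [0, 1.0, 1.0], [0, 1.0, 1.1], [0, 1.0, 1.1], [0, 1.0, 1.1], [0, 1.0, 1.1], [0, 1.0, 1.1]], rot=[[0, 0, 0], [0, 0, 0], [0, 0, 0], [0, 0, 0], [0, 0, 0], [0, 0, 0], [0, 0, 0], [0, 0, 0], [0, 0, 0], [0, 0, 0]], grip=[0, 0, 0, 0, 0, 0, 0, 0, 0, 0])

```text
time_s: 35.4
eef_pos: [0.5551, -0.027, 0.1621]
eef_rot: [0.0, 0.085, 0.996, 0.001]
wrist_force: [-2.0, 1.5, 5.9]
opening: 0.167
grasp_force: 58.7
```

```bash
python3 -c "
from h import *
crank(.1)"
```

```text
t 35.4 uvz [551.7  67.5 162.1] rot [0.0015 0.0003 0.0001] F uvz [-2.23  1.11  5.9 ] op 0.167 gf 58.7
phi 2.3762 r 60.33 Ft -3.49 Fr 4.89 tan tool y,z 0.693 0.721
[[0, 0.2, 0.7], [0, 0.6, 1.1], [0, 1.0, 1.5], [0, 1.4, 2.0], [0, 1.8, 2.4], [0, 2.2, 2.9], [0, 2.6, 3.4], [0, 2.9, 3.8], [0, 3.3, 4.3], [0, 3.7, 4.8]]
```

Call:
play_rows(xyz=[[0, 0.2, 0.2], [0, 0.4, 0.4], [0, 0.6, 0.6], [0, 0.8, 0.8], [0, 1.0, 1.0], [0, 1.0, 1.1], [0, 1.0, 1.1], [0, 1.0, 1.1], [0, 1.0, 1.1], [0, 1.0, 1.1]], rot=[[0, 0, 0], [0, 0, 0], [0, 0, 0], [0, 0, 0], [0, 0, 0], [0, 0, 0], [0, 0, 0], [0, 0, 0], [0, 0, 0], [0, 0, 0]], grip=[0, 0, 0, 0, 0, 0, 0, 0, 0, 0])

```text
time_s: 36.65
eef_pos: [0.5554, -0.026, 0.161]
eef_rot: [0.0, 0.085, 0.996, 0.001]
wrist_force: [-1.5, 2.4, 6.5]
opening: 0.161
grasp_force: 58.7
```

Call:
play_rows(xyz=[[0, 0.2, 0.2], [0, 0.4, 0.4], [0, 0.6, 0.6], [0, 0.8, 0.8], [0, 1.0, 1.0], [0, 1.0, 1.1], [0, 1.0, 1.1], [0, 1.0, 1.1], [0, 1.0, 1.1], [0, 1.0, 1.1]], rot=[[0, 0, 0], [0, 0, 0], [0, 0, 0], [0, 0, 0], [0, 0, 0], [0, 0, 0], [0, 0, 0], [0, 0, 0], [0, 0, 0], [0, 0, 0]], grip=[0, 0, 0, 0, 0, 0, 0, 0, 0, 0])

```text
time_s: 37.9
eef_pos: [0.5555, -0.025, 0.1599]
eef_rot: [0.0, 0.085, 0.996, 0.001]
wrist_force: [-1.8, 2.8, 6.1]
opening: 0.162
grasp_force: 58.7
```

```bash
python3 -c "
from h import *
crank(.1)"
```

```text
t 37.9 uvz [551.7  69.5 159.9] rot [0.0015 0.0004 0.0001] F uvz [-2.24  2.43  6.07] op 0.162 gf 58.7
phi 2.4258 r 60.33 Ft -2.99 Fr 5.81 tan tool y,z 0.656 0.755
[[0, 0.1, 0.7], [0, 0.5, 1.1], [0, 0.9, 1.6], [0, 1.3, 2.1], [0, 1.7, 2.5], [0, 2.0, 3.0], [0, 2.4, 3.5], [0, 2.8, 4.0], [0, 3.1, 4.4], [0, 3.5, 4.9]]
```

Call:
play_rows(xyz=[[0, 0.2, 0.2], [0, 0.4, 0.4], [0, 0.6, 0.6], [0, 0.8, 0.8], [0, 0.9, 1.0], [0, 1.0, 1.2], [0, 1.0, 1.2], [0, 1.0, 1.2], [0, 1.0, 1.2], [0, 1.0, 1.2]], rot=[[0, 0, 0], [0, 0, 0], [0, 0, 0], [0, 0, 0], [0, 0, 0], [0, 0, 0], [0, 0, 0], [0, 0, 0], [0, 0, 0], [0, 0, 0]], grip=[0, 0, 0, 0, 0, 0, 0, 0, 0, 0])

```text
time_s: 39.15
eef_pos: [0.5557, -0.024, 0.1587]
eef_rot: [0.0, 0.085, 0.996, 0.001]
wrist_force: [-2.2, 2.4, 5.5]
opening: 0.163
grasp_force: 58.7
```

Call:
play_rows(xyz=[[0, 0.2, 0.2], [0, 0.4, 0.4], [0, 0.6, 0.6], [0, 0.8, 0.8], [0, 0.9, 1.0], [0, 1.0, 1.2], [0, 1.0, 1.2], [0, 1.0, 1.2], [0, 1.0, 1.2], [0, 1.0, 1.2]], rot=[[0, 0, 0], [0, 0, 0], [0, 0, 0], [0, 0, 0], [0, 0, 0], [0, 0, 0], [0, 0, 0], [0, 0, 0], [0, 0, 0], [0, 0, 0]], grip=[0, 0, 0, 0, 0, 0, 0, 0, 0, 0])

```text
time_s: 40.4
eef_pos: [0.5558, -0.0236, 0.158]
eef_rot: [0.0, 0.085, 0.996, 0.0]
wrist_force: [-3.8, 0.5, 10.6]
opening: 0.164
grasp_force: 59.0
```

```bash
python3 -c "
from h import *
crank(.1)"
```

```text
t 40.4 uvz [551.8  71.  158. ] rot [0.0006 0.0004 0.0001] F uvz [-3.86 -0.15 10.56] op 0.164 gf 59.0
phi 2.4649 r 60.27 Ft -8.33 Fr 6.49 tan tool y,z 0.626 0.78
[[0, 0.2, 0.6], [0, 0.5, 1.1], [0, 0.9, 1.6], [0, 1.3, 2.1], [0, 1.6, 2.6], [0, 2.0, 3.0], [0, 2.3, 3.5], [0, 2.6, 4.0], [0, 3.0, 4.5], [0, 3.3, 5.0]]
```

Call:
play_rows(xyz=[[0, 0.2, 0.2], [0, 0.4, 0.4], [0, 0.5, 0.6], [0, 0.6, 0.8], [0, 0.6, 0.8], [0, 0.6, 0.8], [0, 0.6, 0.8], [0, 0.6, 0.8], [0, 0.6, 0.8], [0, 0.6, 0.8]], rot=[[0, 0, 0], [0, 0, 0], [0, 0, 0], [0, 0, 0], [0, 0, 0], [0, 0, 0], [0, 0, 0], [0, 0, 0], [0, 0, 0], [0, 0, 0]], grip=[0, 0, 0, 0, 0, 0, 0, 0, 0, 0])

```text
time_s: 41.65
eef_pos: [0.5559, -0.0234, 0.1578]
eef_rot: [0.0, 0.085, 0.996, -0.0]
wrist_force: [-6.9, -0.5, 13.7]
opening: 0.169
grasp_force: 59.4
```

```bash
python3 -c "
from h import *
crank(.1)"
```

```text
t 41.65 uvz [551.8  71.2 157.8] rot [-0.0003  0.0004  0.0001] F uvz [-6.68 -1.67 13.71] op 0.169 gf 59.4
phi 2.4703 r 60.26 Ft -11.78 Fr 7.22 tan tool y,z 0.622 0.783
[[0, 0.2, 0.6], [0, 0.5, 1.1], [0, 0.9, 1.6], [0, 1.3, 2.1], [0, 1.6, 2.6], [0, 2.0, 3.0], [0, 2.3, 3.5], [0, 2.6, 4.0], [0, 3.0, 4.5], [0, 3.3, 5.0]]
```

Call:
play_rows(xyz=[[0, 0.2, 0.3], [0, 0.5, 0.6], [0, 0.8, 1.0], [0, 1.1, 1.4], [0, 1.1, 1.4], [0, 1.1, 1.4], [0, 1.1, 1.4], [0, 1.1, 1.4], [0, 1.1, 1.4], [0, 1.1, 1.4]], rot=[[0, 0, 0], [0, 0, 0], [0, 0, 0], [0, 0, 0], [0, 0, 0], [0, 0, 0], [0, 0, 0], [0, 0, 0], [0, 0, 0], [0, 0, 0]], grip=[0, 0, 0, 0, 0, 0, 0, 0, 0, 0])

```text
time_s: 42.9
eef_pos: [0.556, -0.0231, 0.1573]
eef_rot: [0.0, 0.085, 0.996, -0.001]
wrist_force: [-10.2, -3.4, 19.9]
opening: 0.166
grasp_force: 60.1
```

```bash
python3 -c "
from h import *
crank(.1)"
```

```text
t 42.9 uvz [551.8  71.5 157.3] rot [-0.0018  0.0004  0.0002] F uvz [-9.51 -5.1  19.86] op 0.166 gf 60.1
phi 2.4798 r 60.19 Ft -18.81 Fr 8.18 tan tool y,z 0.614 0.789
[[0, 0.2, 0.6], [0, 0.6, 1.1], [0, 0.9, 1.6], [0, 1.3, 2.0], [0, 1.6, 2.5], [0, 2.0, 3.0], [0, 2.3, 3.5], [0, 2.6, 4.0], [0, 3.0, 4.5], [0, 3.3, 5.0]]
```

Call:
play_rows(xyz=[[0, 0, 0], [0, 0, 0], [0, -0.6, -0.8], [0, -1.2, -1.5], [0, -1.6, -2], [0, -1.6, -2], [0, -1.6, -2], [0, -1.6, -2], [0, -1.6, -2], [0, -1.6, -2]], rot=[[0, 0, 0], [0, 0, 0], [0, 0, 0], [0, 0, 0], [0, 0, 0], [0, 0, 0], [0, 0, 0], [0, 0, 0], [0, 0, 0], [0, 0, 0]], grip=[0, 0, 0, 0, 0, 0, 0, 0.25, 0.35, 0.4])

```text
time_s: 44.15
eef_pos: [0.5556, -0.023, 0.1565]
eef_rot: [-0.0, 0.085, 0.996, 0.001]
wrist_force: [-0.9, -0.1, -0.1]
opening: 0.4
grasp_force: 0.0
```

Call:
play_rows(xyz=[[0, 0, 0], [0, 0, 0], [0, 0, -5], [0, 0, -15], [0, 0, -30], [0, 0, -50], [0, 0, -70], [0, 0, -90], [0, 0, -100], [0, 0, -100]], rot=[[0, 0, 0], [0, 0, 0], [0, 0, 0], [0, 0, 0], [0, 0, 0], [0, 0, 0], [0, 0, 0], [0, 0, 0], [0, 0, 0], [0, 0, 0]], grip=[0.4, 0.4, 0.4, 0.4, 0.4, 0.4, 0.4, 0.4, 0.4, 0.4])

```text
time_s: 45.4
eef_pos: [0.5562, -0.0232, 0.2582]
eef_rot: [0.001, 0.085, 0.996, 0.001]
wrist_force: [0.2, -0.5, -0.4]
opening: 0.404
grasp_force: 0.0
```

```bash
python3 - <<'E'
from h import *
from scipy.optimize import least_squares
where();c=snap('side','side4')
p=st(pts(c))
for n,b,rad in (('knob',[.4703,.0215,.181],.006),('peg',[.548,.0715,.157],.008)):
    b=np.array(b);d=p-b;m=(abs(d[...,0])<.022)&(abs(d[...,1])<.014)&(abs(d[...,2])<.016);q=p[m]
    r=least_squares(lambda x:np.hypot(q[:,1]-x[0],q[:,2]-x[1])-rad,b[1:],loss='soft_l1',f_scale=.002).x
    print(n,len(q),r.round(4))
c=c['color'][130:330,150:350];cv2.imwrite('pics/side4c.png',cv2.resize(c,(600,600),interpolation=cv2.INTER_CUBIC)[...,::-1])
E
```

```text
t 45.4 uvz [552.1  71.4 258.2] rot [0.0013 0.0023 0.0001] F uvz [ 0.31 -0.48 -0.39] op 0.404 gf 0.0
knob 98 [0.0214 0.1803]
peg 115 [0.0717 0.1578]
```

View pics/side4c.png

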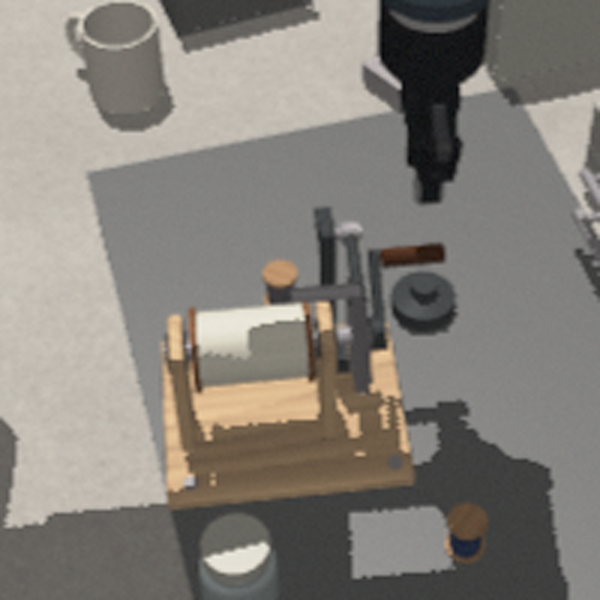

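The pawl is seated: its knob at crop (325,293) fits to z = 180 mm. The peg stays at (412,253), the gripper is clear and the bystanders haven't moved.

```bash
python3 -c "
from h import *
print(ctrl.hand_in())"
```

```text
the job is handed in; nothing more can be done
None
```

The roll is let back by two teeth and handed in at about 45 s: the pawl is seated, the second tooth was eased onto it with about 19 N at the peg (roughly 23 N at the tooth), the gripper is clear, and the bystanders look undisturbed; `hand_in` gave no verdict.

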